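# Offer up the dispenser lid to the half-turn and hold it

## Robot

A 7-joint arm with a two-finger parallel gripper is mounted at the origin on the work surface. World frame = base frame: x ahead of the robot, y to its left, z up, the work surface at z = 0. Lengths are in m, angles in degrees, forces in N, time in s.
With the tool pointing down it reaches from about 0.425 to 0.875 m from the base axis. Payload 4.7 kg.
Tool frame: the origin (TCP) lies on the centre line of the jaws, within the pads' length; the fingertips stand 8 mm ahead of it and the grasp point (between the pads) lies 11 mm behind it; z points along the fingers, y is the direction in which the jaws open and shut (so a half turn about z gives the same grasp; the last joint's range is limited). The gripper opens to 87 mm and grips with 3 to 60 N. Pads are 19 mm wide; open, the fingers measure 117 mm over their backs; the gripper's body (75 mm by 190 mm) begins 51 mm behind the grasp point.
Start: joints at [-75.166, 18.392, -4.016, 83.108, 1.295, 78.541, -3.26], TCP at [0.158, 0.631, 0.231] pointing down, gripper open.
Joint ranges: [-163.93, 163.93], [-17.29, 119.83], [-79.2, 71.16], [3.27, 140.29], [-89.18, 269.18], [5.43, 117.66], [-154.24, 154.24]. Speed limits (degrees/s): [147.25, 147.25, 180, 180, 180, 180, 180].

## Interface

Orientations are given as [roll, pitch, yaw] about the fixed x, y, z axes, in that order (R = Rz(yaw) Ry(pitch) Rx(roll)).
In Python, from cell import env gives the robot as it stands. The module is installed in compiled form; this text tells all that it offers.
- The arm moves only by the tool move_arm, never from a script. Its argument "steps" is a list of rows, each a list of 2 entries, a list of its own where there are three numbers: the shift along the tool's x, y, z in m, then the turn about the tool's z in rad. A call has 1 to 20 rows; each row is the pose to reach, as a shift and turn from the pose commanded when the call began, along the tool's axes at that moment; what a row does not reach only later rows make up. A row lasts 1/8 s, in which the tool goes at most 62.5 mm and 10.7 degrees, less where a joint would pass 70% of its speed; a pose out of reach is approached as far as the arm can. A call with a gripper value outside its range is refused whole. "hand" is the closure, from -1 (fully open) to 1 (shut), set as the call begins (left out, the last holds). The fingers move at their own pace and stop on an object; "squeeze" is the grip in N (left out, the last holds). Time passes only in rows, so rows that repeat a pose let the fingers close. It gives the time, the measured TCP pose, the force and the opening at its end, in the units of the state.
- env.get_obs(): the state, without advancing time (a new reading comes with each control period).
- env.read_camera(name): name is "scene" or "top"; returns (picture, depth): 420x560x3 uint8, red, green, blue; 420x560 float32, m along the optical axis (not along the pixel's ray), 0 where there is no reading.
- env.calibration(name): a dict with "intrinsics" (3x3 intrinsics, pixels), "position" and "orientation" of the camera in the world. Camera axes: x right, y up, looking along -z (the intrinsics and any distortion apply to the point x, -y, -z); pixel columns grow to the right and rows downward; lengths in m; the calibration is good to about 2 mm. A picture is of the moment at which its call begins. calibration takes no time and is no camera call.
- env.sign_off(): hands the job in, once; it reports no verdict.
Trained networks look in the newest picture that a camera, given by its name, has taken for a name from the list of things; names that differ only in an ending like _2 or _b are one class to them, and where a whole thing is asked for, a point or a joint stands for the part that bears it (a point fixed in the world has none). Each returns a list of dicts, best first, with "conf" (0 to 1); they miss things now and then, are a little off and sometimes report something else, mostly with a low value. They report only what shows in the picture. A call takes as long as a camera call. They do not tell look-alikes from the thing itself.
- env.cut_out(camera, query): "region" (420x560 bool, what is visible of it) and "uv" ([column, row] in pixels, amid what is visible of it).
The state is a dict: "time_s": time; "qpos": joint angles; "joint_velocities": joint speeds; "effort": joint torques, N m; "tool_pos": TCP position; "tool_rot": TCP orientation; "force": force on the tool from outside, world axes, zero at the start; "wrist_torque": the same for the moment, N m; "grip_width": finger opening in m.
Only numpy, scipy, OpenCV 4.12 (cv2) and the standard library are available. Lean on these libraries where they do the work, as an engineer would, in place of code of your own. Each camera call takes 0.05 s, during which the arm holds its last target. There are 200 camera calls.

## Task

Pick the lid of the cereal dispenser up off the bamboo coaster and fit it: drop its two lugs through the notches in the dispenser's collar, push it right down against its springy seal and, still pushing, turn it clockwise (seen from above) half of the way to its lock. Do not let it go round to the lock click. Finish while holding the lid by its bar grip at that half-turn, still pressed fully down, so that I can check the seal all round; leave the ramekin, the scoop and the cake dome where they are.

Things in the scene. Friction and masses are not known exactly. Their poses are not given: they have to be found in the camera images.
- dispenser: clear acrylic cereal dispenser screwed to the shelf, 272 mm high; origin under the centre of its round foot (160 mm across), z up on the hopper's and collar's axis. Front at -x: the portion knob stands 80 mm ahead of the axis, 108 mm up. Hopper 124 mm across; white collar on top 134 mm across, top face at z 265 mm. The lid's origin is at z 250 mm when fully home, on the same axis
- collar (a point): on the dispenser's axis at the collar's top face, 265 mm over the shelf, axes as the dispenser's. Mouth 96 mm across inside a lip 6 mm thick. Under the lip the pressed-down lid turns clockwise only (seen from above): lugs wholly under it after 26 degrees, lock at 80 (from 77 the lugs can spring up 2.5 mm with a click, dead stop at 83), so the half-turn is 40 degrees
- notch (a point): middle of the front notch in the collar's lip (at the dispenser's -x, above the knob), at the top face, 54 mm from the axis; a like notch is opposite at +x, and a small upright rib outside the collar marks each. Each is open upwards, 27 degrees (25 mm) wide and reaches out to a radius of 60 mm; the lid's lugs enter here
- seal (a joint): how far the dark spring seal is pressed down, m: 0 free, 0.007 fully. A ring of radius 60 to 66 mm round the collar's edge, top 272 mm over the shelf when free. It pushes back with about 2 N at first, 5 N at 3 mm, 10 N at 7 mm, when it is flush with the collar top and the lid stops hard, fully home. The turned lid, if not pushed, rises to 3 mm
- lid: white dispenser lid lying right way up on the coaster, loose, about 0.16 kg; origin at the centre of its underside, z up. Plug 90 mm across, z 0 to 15 mm, with two lugs at its foot, at +x and -x: 20 mm wide, z 0 to 5, out to radius 56.5. Disc 136 mm across, z 15 to 21. Upright steel bar grip on it. Turned by half a revolution it is the same
- grip (a point): centre of the lid's bar grip, on the lid's axis, 38 mm over its underside, axes as the lid's. The bar runs along x, in line with the lugs: 64 mm long, 12 mm thick in y, from 21 mm (disc top) to 55 mm over the lid's underside
- coaster: round bamboo coaster, 120 mm across and 10 mm thick, loose, origin at the centre of its underside; the lid lies on it
- ramekin: grey ceramic ramekin, 82 mm across and 45 mm high, open top, bystander; origin at the centre of its underside
- scoop: steel ice cream scoop lying down, bystander; bowl 54 mm across and 22 mm high with the origin under its centre, handle reaching 174 mm from it towards -x
- cake_dome: glass cake dome on a white plate 280 mm across, 210 mm high, bystander; origin at the centre of its underside
Things that resemble listed ones, but are neither listed nor needed, are in the scene too. Of the things shaped like the lid, the white one is meant.

How it is judged:
By the outcome, as a careful person would: the job done as asked, in the order asked, and still so for the second after the job is handed in, while the arm keeps its last pose, push and grip.
It also fails if it takes over 48 s, if anything falls off the work surface, if the arm or the gripper's body presses on something with over 40 N, if the wrist force passes 120 N, or if a joint passes its speed limit or range.

## Working session

There is one attempt and no reset: what is moved stays moved. The work goes in short steps, Python scripts to look and compute and a tool call to move; the robot and the scene stay as the last step left them, time stands still between calls to the robot, and variables do not carry over. Pictures are saved under pics/ and viewed, about 8 in all and at most 12, crops included, and the job is handed in when it is done.

Besides the shell and the picture viewer there is one more tool, called after "Request:" by a JSON object that holds its "method" and its "body", one argument or row to a line. move_arm: Moves the arm, as the interface text tells. Its arguments: {"type":"object","properties":{"steps":{"type":"array"},"hand":{"type":"number"},"squeeze":{"type":"number"}},"required":["steps"]}

```bash
mkdir -p pics; cat > h.py <<'E'
import numpy as np, cv2
from cell import env
from scipy.spatial.transform import Rotation as R
def cam(n):
    c=env.calibration(n); K=np.array(c["intrinsics"]); p=np.array(c["position"]); o=np.array(c["orientation"])
    M=o if o.shape==(3,3) else (R.from_euler('xyz',o,degrees=True).as_matrix() if o.size==3 else None)
    return K,p,M,c
def cloud(n,d):
    K,p,M,c=cam(n); v,u=np.mgrid[:420,:560]
    x=(u-K[0,2])/K[0,0]*d; y=(v-K[1,2])/K[1,1]*d
    return np.stack([x,-y,-d],-1)@M.T+p
def proj(n,P):
    K,p,M,c=cam(n); q=(np.atleast_2d(P)-p)@M; q=q*[1,-1,-1]
    return q[:,:2]/q[:,2:]*[K[0,0],K[1,1]]+[K[0,2],K[1,2]]
E
python3 - <<'E'
from h import *
ims=[]
for n in("scene","top"):
    im,d=env.read_camera(n); np.savez(f"/tmp/{n}.npz",im=im,d=d)
    cv2.imwrite(f"pics/{n}0.png",im[...,::-1]); print(n,env.calibration(n))
    W=cloud(n,d)
    for q in("lid","dispenser","coaster","ramekin","scoop","cake_dome"):
        for r in env.cut_out(n,q):
            m=r["region"]&(d>0); print(q,round(r["conf"],2),np.round(r["uv"]),m.sum(),np.round(np.median(W[m],0),3) if m.any() else '', np.round(np.percentile(W[m],[3,97],0),3).tolist() if m.any() else '')
print(env.get_obs())
a=np.vstack([cv2.imread("pics/scene0.png")[:, :],]); 
E
```

```text
scene {'intrinsics': array([[543.9763979 ,   0.        , 278.0206888 ],
       [  0.        , 543.9763979 , 209.28222241],
       [  0.        ,   0.        ,   1.        ]]), 'position': array([-0.0539962 , -0.85704101,  1.34484436]), 'orientation': array([ 40.3673911 ,  -1.13785464, -37.12037974])}
lid 0.9 [200. 169.] 887 [0.548 0.324 0.021] [[0.495, 0.27, 0.014], [0.61, 0.391, 0.054]]
lid 0.8 [233. 196.] 1069 [0.561 0.135 0.031] [[0.506, 0.079, 0.023], [0.623, 0.199, 0.063]]
lid 0.7 [178. 213.] 1101 [0.374 0.183 0.021] [[0.32, 0.129, 0.015], [0.434, 0.247, 0.054]]
lid 0.55 [250. 152.] 810 [0.728 0.301 0.021] [[0.674, 0.248, 0.013], [0.793, 0.364, 0.054]]
coaster 0.55 [232. 215.] 86 [0.518 0.105 0.007] [[0.502, 0.083, -0.002], [0.557, 0.146, 0.014]]
ramekin 0.85 [218. 247.] 595 [0.42  0.008 0.022] [[0.38, -0.039, 0.001], [0.452, 0.036, 0.047]]
scoop 0.75 [296. 177.] 348 [0.776 0.093 0.014] [[0.72, 0.074, -0.001], [0.898, 0.117, 0.024]]
cake_dome 0.91 [380. 352.] 9534 [ 0.514 -0.546  0.137] [[0.437, -0.64, 0.01], [0.641, -0.422, 0.174]]
cake_dome 0.74 [220. 246.] 618 [0.421 0.006 0.
[... 1213 characters left out ...]
 0.176]]
{'time_s': 0.7, 'qpos': array([-75.16750402,  18.38899958,  -4.01851606,  83.1078902 ,
         1.29571409,  78.5413239 ,  -3.25927083]), 'joint_velocities': array([-0.08033254, -0.0637793 , -0.15000144, -0.04290072, -0.01490585,
       -0.17957775, -0.00843431]), 'effort': array([ 2.88773917e-04, -4.90948391e+01, -4.02939962e-01, -3.12712812e+01,
       -6.38497481e-02,  3.32068687e-02,  1.32486321e-05]), 'tool_pos': array([0.1575311 , 0.63063756, 0.23061705]), 'tool_rot': array([1.79993029e+02, 2.74994652e-03, 1.65979471e+02]), 'force': array([-0.63376655, -0.09995331,  0.06260128]), 'wrist_torque': array([-0.01623111, -0.03335106,  0.01297744]), 'grip_width': 0.08712917546718678}
```

```bash
python3 - <<'E'
import cv2,numpy as np
t=cv2.imread("pics/top0.png"); s=cv2.imread("pics/scene0.png")
a=cv2.resize(t[130:310,110:350],(800,600),interpolation=cv2.INTER_CUBIC); cv2.imwrite("pics/t1.png",a)
b=cv2.resize(s[120:320,140:407],(800,600),interpolation=cv2.INTER_CUBIC); cv2.imwrite("pics/s1.png",b)
E
```

```text
(no output)
```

View pics/t1.png

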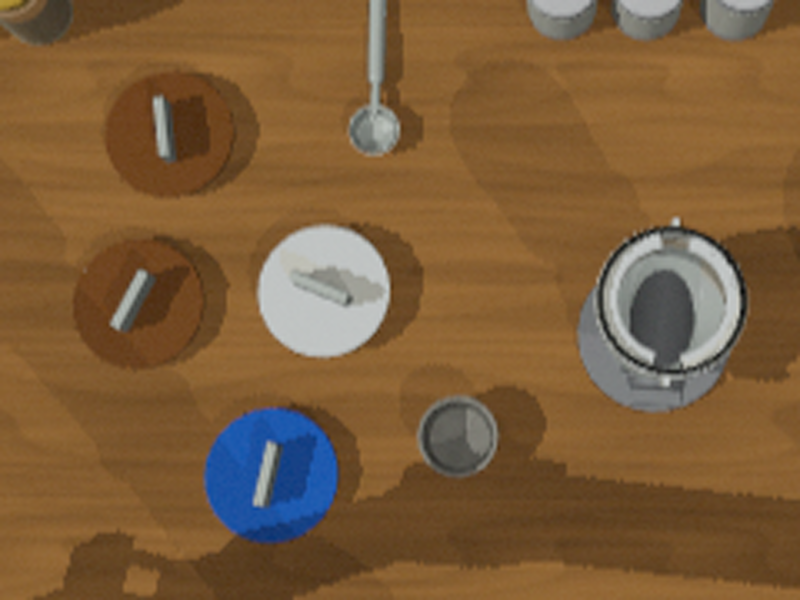

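View pics/s1.png

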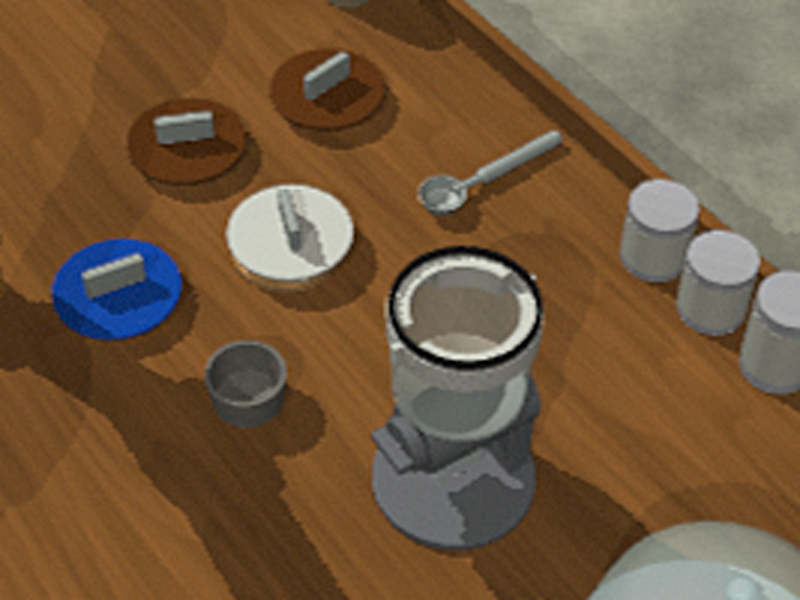

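```bash
cat > meas.py <<'E'
from h import *
from scipy.optimize import least_squares
def circ(P,r=None):
    if r is None: f=lambda p:np.hypot(P[:,0]-p[0],P[:,1]-p[1])-p[2]; x0=[*P.mean(0)[:2],.06]
    else: f=lambda p:np.hypot(P[:,0]-p[0],P[:,1]-p[1])-r; x0=P.mean(0)[:2]
    s=least_squares(f,x0,loss='soft_l1',f_scale=.002); return s.x, np.sqrt(np.mean(s.fun**2))
def onplane(n,uv,z):
    K,p,M,c=cam(n); uv=np.atleast_2d(uv).astype(float)
    r=np.c_[(uv[:,0]-K[0,2])/K[0,0],-(uv[:,1]-K[1,2])/K[1,1],-np.ones(len(uv))]@M.T
    return p+r*((z-p[2])/r[:,2])[:,None]
E
python3 - <<'E'
from meas import *
for n in("scene","top"):
    D=np.load(f"/tmp/{n}.npz"); im,d=D["im"].astype(int),D["d"]; W=cloud(n,d)
    near=(np.hypot(W[...,0]-.563,W[...,1]-.14)<.08)
    b=near&(W[...,2]>.045)&(W[...,2]<.075); P=W[b]
    disc=near&(W[...,2]>.026)&(W[...,2]<.037); Q=W[disc]
    t=P[P[:,2]>.058]; c=t[:,:2].mean(0); ev=np.linalg.eigh(np.cov(t[:,:2].T))[1][:,1]
    print(n,"bar",len(t),t.mean(0).round(4),np.degrees(np.arctan2(ev[1],ev[0])).round(1), "zmax",np.percentile(P[:,2],[50,95]).round(4),"ext",np.ptp((t[:,:2]-c)@ev).round(4))
    # disc outline
    m=(near&(W[...,2]>.026)).astype(np.uint8); k=max(cv2.findContours(m,0,cv2.CHAIN_APPROX_NONE)[0],key=len)[:,0]
    print(" disc outline",circ(onplane(n,k,.031)), "z",np.median(Q[:,2]))
    nd=np.hypot(W[...,0]-.525,W[...,1]+.195)<.12
    s=nd&(W[...,2]>.258)&(W[...,2]<.285); 
    dark=s&(im.sum(-1)<200)
    print(" seal",dark.sum(),W[dark].mean(0).round(4),circ(W[dark]),"z",np.median(W[dark][:,2]))
    wh=s&(im.sum(-1)>400); print(" collar z",np.median(W[wh][:,2]),circ(W[wh]))
    # dark pixels by colour on z=.272 plane
    a=near*0
    u=proj(n,[[.523,-.2,.265]])[0]; print(" uv",u)
    x0,y0=int(u[0])-30,int(u[1])-30
    cv2.imwrite(f"pics/c_{n}.png",cv2.resize(D["im"][y0:y0+60,x0:x0+60,::-1],(600,600),interpolation=cv2.INTER_NEAREST)); print(" crop",x0,y0)
A=cv2.imread("pics/c_scene.png");B=cv2.imread("pics/c_top.png")
cv2.imwrite("pics/c2.png",np.hstack([cv2.resize(A,(400,400)),cv2.resize(B,(400,400))]))
E
```

```text
scene bar 61 [0.5647 0.1372 0.0636] 67.7 zmax [0.062  0.0682] ext 0.0676
 disc outline (array([0.56514557, 0.13800853, 0.06619418]), np.float64(0.0018600935905735288)) z 0.030738095503979213
 seal 336 [ 0.5252 -0.2011  0.2707] (array([ 0.52429457, -0.20002231,  0.06292248]), np.float64(0.002114311372595903)) z 0.27081511788142254
 collar z 0.2647137779087023 (array([ 0.52516115, -0.19876434,  0.05358471]), np.float64(0.005052120188514578))
 uv [294.51717622 223.23355396]
 crop 264 193
top bar 66 [0.5654 0.1427 0.0648] 67.2 zmax [0.0638 0.0703] ext 0.0632
 disc outline (array([0.56568619, 0.14205299, 0.06573393]), np.float64(0.0014301389969112045)) z 0.030914646202144125
 seal 137 [ 0.5315 -0.2015  0.2715] (array([ 0.52645717, -0.19758581,  0.06294981]), np.float64(0.0011115163831930941)) z 0.2715681068953506
 collar z 0.26506526577658984 (array([ 0.52501966, -0.19750718,  0.05468457]), np.float64(0.00507729099025596))
 uv [311.83768673 220.89137355]
 crop 281 190
```

View pics/c2.png

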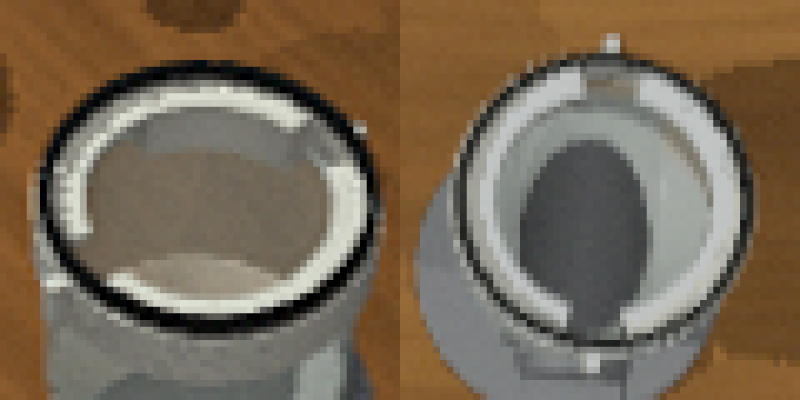

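```bash
python3 - <<'E'
from meas import *
S=lambda c,o,dx=0:[(np.array(p)-[dx,0])/(400/60)+o-.5 for p in c]
for n,o,dx,f,b,r in(("scene",[264,193],0,[(80,234),(116,278)],[(303,127),(334,162)],[(53,283),(360,130)]),
  ("top",[281,190],400,[(571,318),(625,325)],[(584,90),(638,92)],[(593,362),(612,43)])):
    F=onplane(n,S(f,np.array(o),dx),.265);B=onplane(n,S(b,np.array(o),dx),.265);Rr=onplane(n,S(r,np.array(o),dx),.265)
    for x,y in((F.mean(0),B.mean(0)),Rr):
        v=y-x; print(n,x.round(4),y.round(4),((x+y)/2).round(4),np.degrees(np.arctan2(v[1],v[0])).round(2),np.linalg.norm(v).round(4))
    print(np.linalg.norm(F[0]-F[1]),np.linalg.norm(B[0]-B[1]))
E
```

```text
scene [ 0.4744 -0.1951  0.265 ] [ 0.5767 -0.2019  0.265 ] [ 0.5256 -0.1985  0.265 ] -3.81 0.1026
scene [ 0.453  -0.1955  0.265 ] [ 0.5945 -0.2059  0.265 ] [ 0.5237 -0.2007  0.265 ] -4.2 0.1419
0.024950885904301785 0.020886841316733757
top [ 0.4736 -0.1949  0.265 ] [ 0.5756 -0.2013  0.265 ] [ 0.5246 -0.1981  0.265 ] -3.59 0.1022
top [ 0.456  -0.1926  0.265 ] [ 0.5972 -0.2019  0.265 ] [ 0.5266 -0.1972  0.265 ] -3.76 0.1415
0.023708411163657787 0.023830535671228285
```

```bash
cat > go.py <<'E'
from h import *
import sys
def go(x,y,z,psi):
    o=env.get_obs(); M=R.from_euler('xyz',o["tool_rot"],degrees=True)
    d=M.inv().apply(np.array([x,y,z])-o["tool_pos"]); t=(o["tool_rot"][2]-psi+180)%360-180
    print("shift",d.round(4),"turn",np.radians(t).round(4),"| t",round(o["time_s"],2),"pos",o["tool_pos"].round(4),"rot",o["tool_rot"].round(2),"q",o["qpos"].round(0),"F",o["force"].round(1),"T",o["wrist_torque"].round(2),"w",round(o["grip_width"],4))
if __name__=="__main__": go(*map(float,sys.argv[1:]))
E
python3 go.py .5652 .140 .12 67.4
```

```text
shift [-0.5144 -0.3773  0.1106] turn 1.7205 | t 0.7 pos [0.1575 0.6306 0.2306] rot [179.99   0.   165.98] q [-75.  18.  -4.  83.   1.  79.  -3.] F [-0.6 -0.1  0.1] T [-0.02 -0.03  0.01] w 0.0871
```

Request:
{"method": "move_arm", "body": {
  "steps": [
    [[-0.04, -0.03, 0.01], 0.12],
    [[-0.08, -0.06, 0.02], 0.25],
    [[-0.12, -0.09, 0.025], 0.4],
    [[-0.16, -0.12, 0.035], 0.54],
    [[-0.2, -0.15, 0.045], 0.68],
    [[-0.24, -0.18, 0.05], 0.82],
    [[-0.28, -0.21, 0.06], 0.96],
    [[-0.32, -0.24, 0.07], 1.1],
    [[-0.36, -0.27, 0.075], 1.24],
    [[-0.4, -0.3, 0.085], 1.38],
    [[-0.44, -0.325, 0.095], 1.5],
    [[-0.475, -0.35, 0.1], 1.6],
    [[-0.5, -0.37, 0.11], 1.68],
    [[-0.514, -0.377, 0.11], 1.72],
    [[-0.514, -0.377, 0.11], 1.72],
    [[-0.514, -0.377, 0.11], 1.72]
  ],
  "hand": -1,
  "squeeze": 40
}}

```text
time_s: 2.7
tool_pos: [0.5643, 0.1423, 0.1209]
tool_rot: [-180.0, -0.1, 67.6]
force: [0.7, 0.4, -0.6]
grip_width: 0.0873
```

```bash
python3 go.py .5652 .140 .042 67.4
```

```text
shift [-0.0018  0.0017  0.0789] turn 0.0035 | t 2.7 pos [0.5643 0.1423 0.1209] rot [-1.7996e+02 -6.0000e-02  6.7600e+01] q [-41.  16.  28. 102.  -8.  65. -33.] F [ 0.7  0.4 -0.6] T [-0.07  0.12  0.02] w 0.0873
```

Request:
{"method": "move_arm", "body": {
  "steps": [
    [[-0.001, 0.001, 0.02], 0],
    [[-0.0015, 0.0015, 0.045], 0],
    [[-0.0015, 0.0015, 0.065], 0],
    [[-0.0015, 0.0015, 0.077], 0],
    [[-0.0015, 0.0015, 0.078], 0],
    [[-0.0015, 0.0015, 0.078], 0]
  ]
}}

```text
time_s: 3.45
tool_pos: [0.5662, 0.1385, 0.0431]
tool_rot: [180.0, -0.0, 67.4]
force: [-0.5, 0.4, 0.7]
grip_width: 0.0872
```

Request:
{"method": "move_arm", "body": {
  "steps": [
    [[0, 0, 0], 0],
    [[0, 0, 0], 0],
    [[0, 0, 0], 0],
    [[0, 0, 0], 0],
    [[0, 0, 0], 0],
    [[0, 0, 0], 0],
    [[0, 0, 0], 0],
    [[0, 0, 0], 0]
  ],
  "hand": 1,
  "squeeze": 45
}}

```text
time_s: 4.45
tool_pos: [0.5657, 0.1384, 0.0426]
tool_rot: [-180.0, -0.0, 67.4]
force: [0.3, -0.1, 0.2]
grip_width: 0.0151
```

Request:
{"method": "move_arm", "body": {
  "steps": [
    [[0, 0, 0], 0],
    [[0, 0, 0], 0],
    [[0, 0, 0], 0]
  ]
}}

```text
time_s: 4.82
tool_pos: [0.5655, 0.1384, 0.0425]
tool_rot: [-180.0, 0.0, 67.4]
force: [-0.1, 0.3, -0.3]
grip_width: 0.0116
```

```bash
python3 go.py .5652 .140 .32 67.4; python3 - <<'E'
from h import *
im,d=env.read_camera("scene"); 
u=proj("scene",[[.565,.139,.05]])[0].astype(int); print(u)
cv2.imwrite("pics/g1.png",cv2.resize(im[u[1]-50:u[1]+40,u[0]-60:u[0]+60,::-1],(800,600),interpolation=cv2.INTER_CUBIC))
E
```

```text
shift [ 0.0013 -0.001  -0.2775] turn 0.0006 | t 4.83 pos [0.5655 0.1384 0.0425] rot [-179.99    0.     67.43] q [-39.  21.  27. 105. -11.  56. -30.] F [-0.1  0.3 -0.3] T [-0.04  0.3  -0.04] w 0.0116
[236 192]
```

View pics/g1.png

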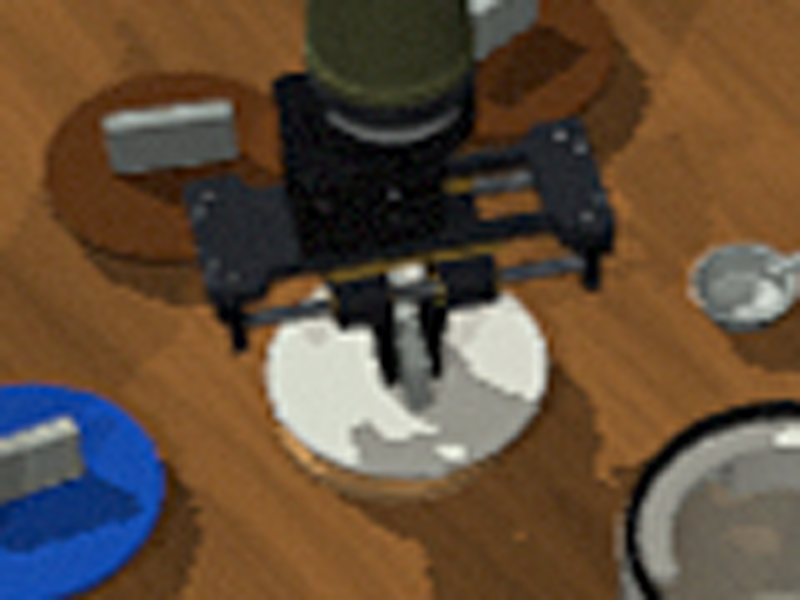

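Request:
{"method": "move_arm", "body": {
  "steps": [
    [[0, 0, -0.01], 0],
    [[0, 0, -0.03], 0],
    [[0, 0, -0.06], 0],
    [[0, 0, -0.1], 0],
    [[0, 0, -0.14], 0],
    [[0, 0, -0.18], 0],
    [[0, 0, -0.22], 0],
    [[0, 0, -0.255], 0],
    [[0, 0, -0.28], 0],
    [[0, 0, -0.29], 0],
    [[0, 0, -0.29], 0],
    [[0, 0, -0.29], 0]
  ]
}}

```text
time_s: 6.38
tool_pos: [0.5651, 0.1382, 0.3314]
tool_rot: [-179.9, 0.1, 67.4]
force: [-0.4, -0.0, -1.0]
grip_width: 0.012
```

```bash
python3 go.py .5253 -.1985 .332 -3.9
```

```text
shift [-3.262e-01  9.250e-02 -3.000e-04] turn 1.2448 | t 6.38 pos [0.5651 0.1382 0.3314] rot [-1.7992e+02  7.0000e-02  6.7420e+01] q [-42.   9.  29.  85.  -4.  88. -35.] F [-0.4 -0.  -1. ] T [-0.16  0.06 -0.05] w 0.012
```

Request:
{"method": "move_arm", "body": {
  "steps": [
    [[-0.02, 0.005, 0], 0.07],
    [[-0.05, 0.015, 0], 0.18],
    [[-0.08, 0.025, 0], 0.3],
    [[-0.115, 0.035, 0], 0.43],
    [[-0.15, 0.045, 0], 0.56],
    [[-0.185, 0.055, 0], 0.69],
    [[-0.22, 0.065, 0], 0.82],
    [[-0.25, 0.075, 0], 0.94],
    [[-0.28, 0.08, 0], 1.06],
    [[-0.305, 0.087, 0], 1.16],
    [[-0.32, 0.091, 0], 1.22],
    [[-0.326, 0.0925, 0], 1.245],
    [[-0.326, 0.0925, 0], 1.245],
    [[-0.326, 0.0925, 0], 1.245]
  ]
}}

```text
time_s: 8.12
tool_pos: [0.5264, -0.1969, 0.3324]
tool_rot: [-180.0, 0.0, -3.8]
force: [-0.9, -0.2, -1.7]
grip_width: 0.0117
```

```bash
python3 - <<'E'
from meas import *
from go import go
go(.5253,-.1985,.332,-3.9)
o=env.get_obs(); tp=o["tool_pos"]
for n in("scene","top"):
    im,d=env.read_camera(n); np.savez(f"/tmp/{n}2.npz",im=im,d=d); W=cloud(n,d)
    # expected disc top z = TCPz - .0325+.021
    zt=tp[2]-.0115
    nd=np.hypot(W[...,0]-tp[0],W[...,1]-tp[1])<.085
    s=nd&(abs(W[...,2]-zt)<.008)&(im.min(-1)>90); P=W[s]
    m=s.astype(np.uint8); k=max(cv2.findContours(m,0,cv2.CHAIN_APPROX_NONE)[0],key=len)
    h=cv2.convexHull(k)[:,0]; Q=onplane(n,h,zt)
    print(n,s.sum(),"z",zt.round(4),np.median(P[:,2]),"hull circ r68",circ(Q,.068),"free",circ(Q))
    # plane tilt
    A=np.c_[P[:,:2]-tp[:2],np.ones(len(P))]; print("tilt",np.degrees(np.linalg.lstsq(A,P[:,2],rcond=None)[0][:2]).round(2))
    u=proj(n,[[*tp[:2],zt]])[0].astype(int)
    cv2.imwrite(f"/tmp/{n}.png",cv2.resize(im[u[1]-40:u[1]+40,u[0]-40:u[0]+40,::-1],(400,400),interpolation=cv2.INTER_CUBIC)); print(u)
cv2.imwrite("pics/h1.png",np.hstack([cv2.imread("/tmp/scene.png"),cv2.imread("/tmp/top.png")]))
E
```

```text
shift [-0.001   0.0017  0.0004] turn 0.0024 | t 8.12 pos [ 0.5264 -0.1969  0.3324] rot [-1.7997e+02  1.0000e-02 -3.7600e+00] q [-25.   7.  48.  88.  -5.  88. -71.] F [-0.9 -0.2 -1.7] T [-0.02  0.2  -0.04] w 0.0117
scene 1000 z 0.3209 0.3204868658106521 hull circ r68 (array([ 0.52875843, -0.20090296]), np.float64(0.0009472361302828288)) free (array([ 0.52799877, -0.20113465,  0.06714387]), np.float64(0.000624017049368838))
tilt [-0.09 -0.03]
[295 207]
top 2 z 0.3209 0.3206363959719779 hull circ r68 (array([ 0.56583781, -0.18562549]), np.float64(1.1969155389035535e-09)) free (array([ 0.54181639, -0.16160407,  0.03402858]), np.float64(2.6705914285551913e-09))
tilt [ 3.91 -0.01]
[312 217]
```

View pics/h1.png

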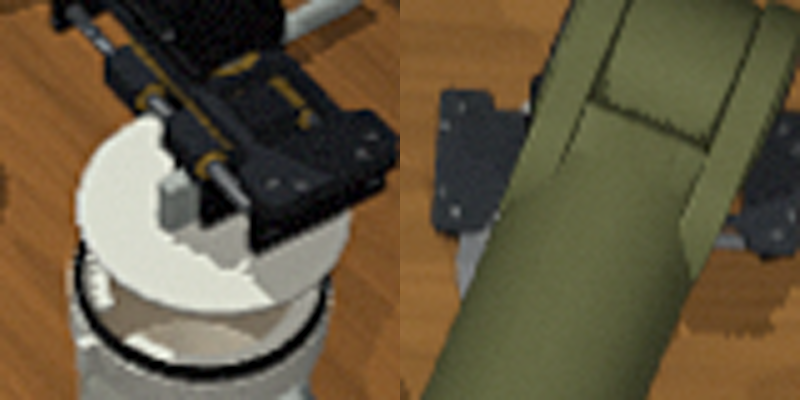

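```bash
python3 - <<'E'
from meas import *
for n in("scene","top"):
    D=np.load(f"/tmp/{n}.npz"); im,d=D["im"].astype(int),D["d"]
    v,u=np.mgrid[:420,:560]
    X=onplane(n,np.c_[u.ravel(),v.ravel()],.272).reshape(420,560,3); r=np.hypot(X[...,0]-.5253,X[...,1]+.1985)
    dark=(im.max(-1)<70)&(r>.055)&(r<.075)
    # ring midline: intensity-weighted centroid per azimuth
    th=np.arctan2(X[...,1]+.1985,X[...,0]-.5253); P=[]
    w=np.clip(110-im.max(-1),0,None)*((r>.056)&(r<.071))
    for a in np.linspace(-np.pi,np.pi,37)[:-1]:
        s=(abs(th-a)<.09)&(w>0)
        if w[s].sum()>250: P.append((X[s]*w[s][:,None]).sum(0)/w[s].sum())
    P=np.array(P); print(n,dark.sum(),len(P),"ring",circ(P),circ(P,.063))
    h=cv2.convexHull(np.argwhere(dark)[:,::-1].astype(np.float32))[:,0]; print(" hull",circ(onplane(n,h,.272)),circ(onplane(n,h,.272),.066))
# held lid edge in scene
n="scene";D=np.load("/tmp/scene2.npz"); im,d=D["im"].astype(int),D["d"];W=cloud(n,d)
for zt in (.3205,):
    s=(np.hypot(W[...,0]-.528,W[...,1]+.2)<.09)&(abs(W[...,2]-zt)<.005)
    P=W[s]; k=cv2.convexHull(np.argwhere(s)[:,::-1].astype(np.float32))[:,0]; Q=onplane(n,k,zt); 
    print("lid",s.sum(),circ(Q),circ(Q,.0675)); Qa=np.degrees(np.arctan2(Q[:,1]+.2,Q[:,0]-.528)).round(); print(np.sort(Qa))
# bar front end visible
s=(np.hypot(W[...,0]-.527,W[...,1]+.2)<.05)&(W[...,2]>.333)&(W[...,2]<.36)&(im.min(-1)>80); print("bar pts",s.sum(),W[s].mean(0).round(4) if s.any() else 0,W[s].min(0),W[s].max(0))
E
```

```text
scene 336 36 ring (array([ 0.52349934, -0.20065378,  0.06287965]), np.float64(0.00024378107167139887)) (array([ 0.52349776, -0.20065748]), np.float64(0.0002724777143791478))
 hull (array([ 0.52344087, -0.20054634,  0.06610239]), np.float64(0.0011476222183213793)) (array([ 0.52347241, -0.20052841]), np.float64(0.001149367069486573))
top 144 34 ring (array([ 0.52619355, -0.19801727,  0.06306393]), np.float64(0.0005308415620342117)) (array([ 0.52620405, -0.1980133 ]), np.float64(0.0005340404043159497))
 hull (array([ 0.52636288, -0.19780191,  0.06420417]), np.float64(0.0004246484906707149)) (array([ 0.52626339, -0.19773468]), np.float64(0.0018398172305467944))
lid 1001 (array([ 0.52884995, -0.201297  ,  0.06773055]), np.float64(0.0004619389141192537)) (array([ 0.52867997, -0.20137427]), np.float64(0.0005035942417294614))
[-172. -164. -149. -143. -131. -119. -108.  -92.  -87.  -66.  -55.  -44.
  -38.   77.   79.   95.  113.  123.  135.  154.  163.  178.]
bar pts 57 [ 0.5039 -0.2004  0.347 ] [ 0.49735128 -0.20661473  0.33361461] [ 0.51104677 -0.1916428   0.35711882]
```

```bash
python3 go.py .5217 -.1968 .300 -3.9
```

```text
shift [-0.0046  0.      0.0325] turn 0.002 | t 8.22 pos [ 0.5263 -0.1971  0.3325] rot [-179.98    0.     -3.79] q [-25.   7.  48.  88.  -5.  88. -71.] F [-0.3  0.2 -1.3] T [-0.04  0.23 -0.  ] w 0.0117
```

Request:
{"method": "move_arm", "body": {
  "steps": [
    [[-0.0045, 0, 0.005], 0],
    [[-0.0045, 0, 0.013], 0],
    [[-0.0045, 0, 0.021], 0],
    [[-0.0045, 0, 0.028], 0],
    [[-0.0045, 0, 0.032], 0],
    [[-0.0045, 0, 0.032], 0],
    [[-0.0045, 0, 0.032], 0]
  ]
}}

```text
time_s: 9.1
tool_pos: [0.5216, -0.198, 0.3008]
tool_rot: [180.0, -0.0, -3.9]
force: [0.2, 0.9, -1.9]
grip_width: 0.012
```

```bash
python3 - <<'E'
from meas import *
from go import go
go(.5217,-.1968,.294,-3.9)
n="scene"; im,d=env.read_camera(n); W=cloud(n,d); tp=env.get_obs()["tool_pos"]; zt=tp[2]-.0118
s=(np.hypot(W[...,0]-.525,W[...,1]+.2)<.09)&(abs(W[...,2]-zt)<.005)
k=cv2.convexHull(np.argwhere(s)[:,::-1].astype(np.float32))[:,0]; Q=onplane(n,k,zt)
print("lid",s.sum(),np.median(W[s][:,2]),zt,circ(Q),circ(Q,.0675))
u=proj(n,[[*tp[:2],.27]])[0].astype(int)
cv2.imwrite("pics/i1.png",cv2.resize(im[u[1]-40:u[1]+40,u[0]-50:u[0]+50,::-1],(750,600),interpolation=cv2.INTER_CUBIC))
E
```

```text
shift [-0.     -0.0012  0.0068] turn -0.0002 | t 9.1 pos [ 0.5216 -0.198   0.3008] rot [ 1.80e+02 -3.00e-02 -3.91e+00] q [-25.   7.  48.  92.  -5.  84. -71.] F [ 0.2  0.9 -1.9] T [-0.05  0.16  0.01] w 0.012
lid 942 0.2890539386403612 0.2890450975910531 (array([ 0.52385435, -0.20277748,  0.06725778]), np.float64(0.0006908940639036446)) (array([ 0.52408281, -0.20270528]), np.float64(0.0007238103043726839))
```

View pics/i1.png

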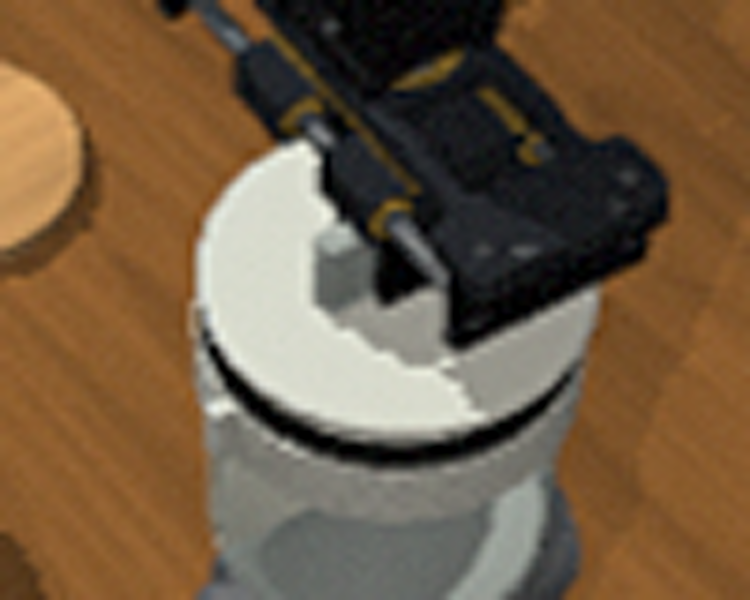

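Request:
{"method": "move_arm", "body": {
  "steps": [
    [[-0.0003, -0.0015, 0], 0],
    [[-0.0003, -0.0015, 0.001], 0],
    [[-0.0003, -0.0015, 0.003], 0],
    [[-0.0003, -0.0015, 0.005], 0],
    [[-0.0003, -0.0015, 0.006], 0],
    [[-0.0003, -0.0015, 0.006], 0]
  ]
}}

```text
time_s: 9.9
tool_pos: [0.5212, -0.1964, 0.2944]
tool_rot: [180.0, 0.0, -3.9]
force: [0.7, 0.3, -1.9]
grip_width: 0.0118
```

```bash
python3 go.py .5217 -.1968 .290 -3.9
```

```text
shift [0.0005 0.0003 0.0044] turn -0.0002 | t 9.9 pos [ 0.5212 -0.1964  0.2944] rot [ 1.80e+02  1.00e-02 -3.91e+00] q [-26.   7.  48.  92.  -5.  83. -71.] F [ 0.7  0.3 -1.9] T [-0.09  0.17 -0.  ] w 0.0118
```

Request:
{"method": "move_arm", "body": {
  "steps": [
    [[0, 0, 0.002], 0],
    [[0, 0, 0.004], 0],
    [[0, 0, 0.006], 0],
    [[0, 0, 0.008], 0],
    [[0, 0, 0.008], 0],
    [[0, 0, 0.008], 0]
  ]
}}

```text
time_s: 10.65
tool_pos: [0.5213, -0.1965, 0.2869]
tool_rot: [-180.0, -0.0, -3.9]
force: [-1.2, 0.2, 3.0]
grip_width: 0.0116
```

```bash
python3 go.py .5217 -.1968 .282 -3.9
```

```text
shift [0.0004 0.0003 0.0049] turn -0.0002 | t 10.65 pos [ 0.5213 -0.1965  0.2869] rot [-1.7999e+02 -2.0000e-02 -3.9100e+00] q [-26.   7.  48.  93.  -5.  82. -71.] F [-1.2  0.2  3. ] T [-0.05  0.57 -0.07] w 0.0116
```

Request:
{"method": "move_arm", "body": {
  "steps": [
    [[0, 0, 0.002], 0],
    [[0, 0, 0.004], 0],
    [[0, 0, 0.005], 0],
    [[0, 0, 0.005], 0],
    [[0, 0, 0.005], 0]
  ],
  "squeeze": 60
}}

```text
time_s: 11.28
tool_pos: [0.5213, -0.1965, 0.2825]
tool_rot: [-180.0, -0.0, -3.9]
force: [-3.2, 0.6, 7.1]
grip_width: 0.0116
```

```bash
python3 go.py .5217 -.1968 .282 -3.9
```

```text
shift [0.0004 0.0003 0.0005] turn -0.0001 | t 11.28 pos [ 0.5213 -0.1965  0.2825] rot [-1.7998e+02 -4.0000e-02 -3.9100e+00] q [-25.   7.  48.  94.  -5.  82. -71.] F [-3.2  0.6  7.1] T [ 0.13  0.96 -0.01] w 0.0116
```

Request:
{"method": "move_arm", "body": {
  "steps": [
    [[-0.001, 0, 0], 0],
    [[-0.001, 0, 0.0005], 0],
    [[-0.001, 0, 0.001], 0],
    [[-0.001, 0, 0.001], 0]
  ]
}}

```text
time_s: 11.78
tool_pos: [0.5213, -0.1965, 0.2825]
tool_rot: [-180.0, -0.2, -3.9]
force: [-1.4, 0.3, 10.8]
grip_width: 0.0116
```

```bash
python3 go.py .5203 -.1965 .281 -3.9
```

```text
shift [-0.001   0.0001  0.0015] turn 0.0001 | t 11.78 pos [ 0.5213 -0.1965  0.2825] rot [-179.99   -0.19   -3.89] q [-26.   7.  48.  94.  -5.  82. -71.] F [-1.4  0.3 10.8] T [ 0.12  0.78 -0.08] w 0.0116
```

Request:
{"method": "move_arm", "body": {
  "steps": [
    [[0, 0, 0.001], 0],
    [[0, 0, 0.002], 0],
    [[0, 0, 0.003], 0],
    [[0, 0, 0.003], 0],
    [[0, 0, 0.003], 0]
  ]
}}

```text
time_s: 12.4
tool_pos: [0.5213, -0.1965, 0.2825]
tool_rot: [-179.9, -0.3, -3.9]
force: [-7.5, 2.7, 25.6]
grip_width: 0.0117
```

```bash
python3 go.py .5203 -.1965 .281 -13.9
```

```text
shift [-0.001   0.0001  0.0014] turn 0.1748 | t 12.4 pos [ 0.5213 -0.1965  0.2825] rot [-179.91   -0.28   -3.88] q [-26.   7.  48.  94.  -5.  82. -71.] F [-7.5  2.7 25.6] T [ 0.6   2.06 -0.  ] w 0.0117
```

Request:
{"method": "move_arm", "body": {
  "steps": [
    [[0, -0.0003, 0], 0.07],
    [[0, -0.0006, 0], 0.14],
    [[0, -0.0009, 0], 0.21],
    [[0, -0.0012, 0], 0.28],
    [[0, -0.0014, 0], 0.35],
    [[0, -0.0014, 0], 0.35]
  ]
}}

```text
time_s: 13.15
tool_pos: [0.5237, -0.1958, 0.2825]
tool_rot: [-179.9, -0.6, -23.8]
force: [-0.4, -0.2, 21.4]
grip_width: 0.0117
```

```bash
python3 go.py .5203 -.1965 .281 -43.9
```

```text
shift [-0.0029  0.002   0.0014] turn 0.35 | t 13.15 pos [ 0.5237 -0.1958  0.2825] rot [-179.88   -0.57  -23.85] q [-27.   7.  49.  94.  -5.  81. -91.] F [-0.4 -0.2 21.4] T [-0.02  0.67  0.57] w 0.0117
```

Request:
{"method": "move_arm", "body": {
  "steps": [
    [[0, -0.0003, 0], 0.07],
    [[0, -0.0006, 0], 0.14],
    [[0, -0.0009, 0], 0.21],
    [[0.0001, -0.0012, 0], 0.28],
    [[0.0002, -0.0014, 0], 0.35],
    [[0.0002, -0.0014, 0], 0.35],
    [[0.0002, -0.0014, 0], 0.35]
  ]
}}

```text
time_s: 14.02
tool_pos: [0.5244, -0.1951, 0.2825]
tool_rot: [-179.7, -0.5, -43.9]
force: [-0.2, -1.8, 21.7]
grip_width: 0.012
```

```bash
cat > chk.py <<'E'
from meas import *
from go import go
go(.5203,-.1965,.281,-43.9)
n="scene"; tp=env.get_obs()["tool_pos"]; K=[]
for i in range(4):
    im,d=env.read_camera(n); K.append(d)
d=np.mean(K,0); W=cloud(n,d)
s=(np.hypot(W[...,0]-.5235,W[...,1]+.2006)<.07)&(abs(W[...,2]-.271)<.004)&(im.min(-1)>90)
s=cv2.erode(s.astype(np.uint8),np.ones((3,3)))>0
P=W[s]; A=np.c_[P[:,0]-.5235,P[:,1]+.2006,np.ones(len(P))]; c,res,*_=np.linalg.lstsq(A,P[:,2],rcond=None)
print("disc n",len(P),"slope deg",np.degrees(c[:2]).round(2),"z centre",c[2].round(4),"rms",np.std(P[:,2]-A@c).round(4))
u=proj(n,[[*tp[:2],.27]])[0].astype(int)
import sys
cv2.imwrite(sys.argv[1],cv2.resize(im[u[1]-40:u[1]+40,u[0]-50:u[0]+50,::-1],(750,600),interpolation=cv2.INTER_CUBIC))
t=(np.hypot(W[...,0]-.5235,W[...,1]+.2006)<.045)&(W[...,2]>.29)&(W[...,2]<.308)&(im.min(-1)>80); print("bar",t.sum(),W[t].mean(0).round(4))
E
python3 chk.py pics/j1.png
```

```text
shift [-0.002   0.0039  0.0014] turn -0.0001 | t 14.03 pos [ 0.5244 -0.1951  0.2825] rot [-179.72   -0.51  -43.9 ] q [ -29.    7.   51.   94.   -5.   81. -111.] F [-0.2 -1.8 21.7] T [-0.11  0.61  0.57] w 0.012
disc n 558 slope deg [-0.07 -0.09] z centre 0.2707 rms 0.0011
bar 4 [ 0.5478 -0.2247  0.2984]
```

View pics/j1.png

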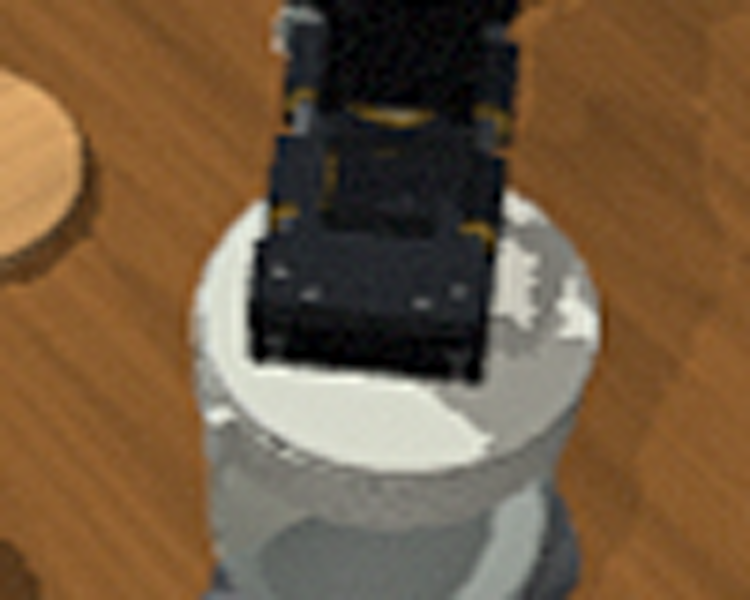

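```bash
python3 -c "
from cell import env
print(env.sign_off()); o=env.get_obs(); print(o['time_s'],o['tool_pos'],o['tool_rot'],o['force'],o['grip_width'])"
```

```text
the job is handed in; nothing more can be done
None
the job is handed in; nothing more can be done
```

The white lid is in the collar, pressed fully down and turned 40° clockwise. The arm is still holding it by the bar grip. I handed the job in at about 14 s on the robot's clock.

**What I did:** I took the white lid off the coaster and lowered both lugs through the notches, where nothing resisted. I then pressed until it stopped hard and turned it in two 20° steps while still pushing.

**Last checks, before hand-in:**
- **Turn:** the tool turned from -3.9° to -43.9°. The camera put the dispenser's own direction at -3.6° to -4.2°, so the lid is within about half a degree of 40°, well short of the lock at 77°.
- **Push:** the tool stayed at the same height (0.2825 m) as the force rose from about 9 to 27 N. It was about 23 N at the end, and the seal needs 10 N.
- **Seal:** the disc's top measured 0.2707 m (0.271 m expected) and sat flat to about 0.1°. No dark seal ring showed in the last picture, but the gripper hid the far side.

**What disagreed:**
- The two cameras differed by 2–4 mm, so I aligned the lid by how it sat against the collar in the scene camera. The arm hid the lid from the top camera.
- The gripper leaned about 0.5° under the push, but the lid stayed flat.
- The bar is held about 4 mm off its centre, which I allowed for in the turn.

The arm never went near the ramekin, scoop or cake dome, but I did not measure them again at the end.

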